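Gauge two rotor adapter sleeves

TASK

Check the two grey tube-adapter sleeves on the steel gauge pin. Slide the one whose bore fits the pin all the way down until it rests on the pin's foot, and leave it there; stand the other one, whose bore is too narrow, upright in the empty steel reject tray.

Things in the scene. Friction and masses are not known exactly. Their poses are not given: they have to be found in the camera images.
- wide_center (a point): Centre (half-way up, on the axis) of the loose sleeve that fits: a grey plastic tube, open at both ends, 46 mm outside diameter, 55 mm tall, bore 33 mm (thin wall, 6.5 mm). Mass about 55 g. It stands upright on the bench at the start, so this point is 27.5 mm above the bench. z runs up along the bore; yaw has no meaning.
- narrow_center (a point): Centre (half-way up, on the axis) of the loose sleeve that does not fit: the same grey plastic, 46 mm outside diameter and 55 mm tall, but with a 16 mm bore (thick wall, 15 mm). Mass about 80 g. It stands upright on the bench at the start. z runs up along the bore; yaw has no meaning. The two sleeves may have changed places.
- gauge: Fixed gauge pin: an upright bare steel pin on a dark steel foot disc, 70 mm in diameter and 12 mm thick. The pin is 24 mm in diameter up to 55 mm above the bench, then tapers to an 8 mm flat tip 80 mm above the bench. Origin: on the pin's axis at bench height; z up. A fitting sleeve fully down has its centre 39.5 mm above the bench, with 4.5 mm play all round. It stands on the left or the right of the bench, and the tray on the other side.
- tray: Fixed reject tray: an empty, square, open bare-steel tray, 140 x 140 mm outside, walls 25 mm high and 4 mm thick. Origin: centre of its underside, at bench height; x and y along its sides, z up. The inner floor is 4 mm above the bench, so a sleeve standing in it has its centre 31.5 mm above the bench.
Not all that is in view belongs to the job. What is shaped like the part that bears narrow_center but purple is not meant.

How it is judged:
At the end, for the whole second after the job is handed in: The wide-bored sleeve is on the gauge pin: axis within 12 mm of the pin's, upright within 10 degrees, centre 33 to 46 mm above the bench. The narrow one stands in the tray: centre within 60 mm of the tray's along each side, 24 to 40 mm above the bench, upright within 10 degrees (horizontal distance between wide_center and gauge below 0.012 m and z of wide_center in the frame of gauge between 0.033 and 0.046 m and angle between each of wide_center, narrow_center's own z axis and vertical below 0.175 rad and x of narrow_center in the frame of tray between -0.06 and 0.06 m and y of narrow_center in the frame of tray between -0.06 and 0.06 m and z of narrow_center in the frame of tray between 0.024 and 0.04 m); the robot touches nothing.
It also fails if it takes over 58 s, if anything falls off the work surface, if the arm or the gripper's body presses on something with over 40 N, if the wrist force passes 120 N, or if a joint passes its speed limit or range.

ROBOT

A 6-joint arm with a two-finger parallel gripper is mounted at the origin on the work surface. World frame = base frame: x ahead of the robot, y to its left, z up, the work surface at z = 0. Lengths are in m, angles in rad, forces in N, time in s.
With the tool pointing down it reaches from about 0.425 to 1.125 m from the base axis. Payload 14.9 kg.
Tool frame: the origin (TCP) lies between the finger pads; the fingertips stand 8 mm ahead of it and the grasp point (between the pads) lies 11 mm behind it (bot.tip_reach is the distance from the TCP to the fingertips, in m); y points along the fingers, x is the direction in which the jaws open and shut, and the axes are right-handed (so a half turn about y gives the same grasp; the last joint's range is limited). The gripper opens to 91 mm and grips with 3 to 60 N. Pads are 32 mm wide; open, the fingers measure 118 mm over their backs; the gripper's body (76 mm by 178 mm) begins 60 mm behind the grasp point.
Start: joints at [-1.232, 0.379, 1.734, -0, 1.028, -0.033], TCP at [0.254, -0.652, 0.222] pointing down, gripper open.
Joint ranges: [-2.77, 2.77], [-0.74, 2.19], [0, 2.66], [-1.06, 4.2], [0.31, 2.87], [-3.08, 3.08]. Speed limits (rad/s): [1.89, 1.89, 2.39, 3.14, 3.14, 3.14].

INTERFACE

Orientations are given as a unit quaternion [w, x, y, z].
In Python, from plant import bot gives the robot as it stands. The module is installed in compiled form; this text tells all that it offers.
- The arm moves only by the tool step_arm, never from a script. Its argument "plan" is a list that holds one entry, the list of rows, each a list of 7 numbers: the shift along the tool's x, y, z normalised to -1 to 1, where 1 is 0.1 m, then the turn, a rotation vector about the tool's x, y, z normalised to -1 to 1, where 1 is pi/4 rad, then the gripper's target within -1 to 1 (fully open at 1, half-way at 0, shut at -1). In form: [[[dx, dy, dz, wx, wy, wz, claw], ...]]. A call has 1 to 8 rows; each row is the pose to reach, as a shift and turn from the pose commanded when the call began, along the tool's axes at that moment; what a row does not reach only later rows make up. A row lasts 1/12 s, in which the tool goes at most 41.7 mm and 7.16 degrees, less where a joint would pass 70% of its speed; a pose out of reach is approached as far as the arm can. A call with a number of a shift or a turn outside -1 to 1 is refused whole. A call with a gripper value outside its range is refused whole. The fingers move at their own pace and stop on an object; "squeeze" is the grip in N (left out, the last holds). Time passes only in rows, so rows that repeat a pose let the fingers close. It gives the time, the measured TCP pose, the force and the opening at its end, in the units of the state.
- bot.get_state(): the state, without advancing time (a new reading comes with each control period).
- bot.grab_frame(name): name is "side" or "top"; returns a dict with "img" (420x560x3 uint8, blue, green, red), "fx", "fy", "cx", "cy" (pixels), "extrinsics" (4x4, takes a point from world to camera coordinates). Camera axes: x right, y up, looking along -z (the intrinsics and any distortion apply to the point x, -y, -z); pixel columns grow to the right and rows downward; lengths in m; the calibration is good to about 2 mm. A picture is of the moment at which its call begins. There is no depth.
- bot.job_done(): hands the job in, once; it reports no verdict.
The state is a dict: "time_s": time; "joints": joint angles; "qd": joint speeds; "effort": joint torques, N m; "eef_pos": TCP position; "tool_rot": TCP orientation; "force": force on the tool from outside, world axes, zero at the start; "wrist_torque": the same for the moment, N m; "opening": finger opening in m.
Only numpy, scipy, OpenCV 4.12 (cv2) and the standard library are available. Lean on these libraries where they do the work, as an engineer would, in place of code of your own. Each camera call takes 0.05 s, during which the arm holds its last target.

## Working session

There is one attempt and no reset: what is moved stays moved. The work goes in short steps, Python scripts to look and compute and a tool call to move; the robot and the scene stay as the last step left them, time stands still between calls to the robot, and variables do not carry over. Pictures are saved under pics/ and viewed, and the job is handed in when it is done.

Besides the shell and the picture viewer there is one more tool, called after "Call:" as a command line: name --argument value ..., lists and objects as JSON in quotes. step_arm: Moves the arm, as the interface text tells. Its arguments: {"type":"object","properties":{"plan":{"type":"array"},"squeeze":{"type":"number"}},"required":["plan"]}

```bash
mkdir -p pics; python3 - <<'E'
from plant import bot
import cv2,numpy as np
s=bot.get_state()
for k,v in s.items(): print(k,np.round(v,4))
for n in("side","top"):
    f=bot.grab_frame(n); cv2.imwrite(f"pics/{n}0.png",f["img"])
    print(n,f["fx"],f["fy"],f["cx"],f["cy"],[k for k in f]); print(np.round(f["extrinsics"],4))
E
```

```text
time_s 0.0
joints [-1.2323  0.3794  1.7348 -0.      1.0285 -0.0333]
qd [ 0.0001  0.0001 -0.0004 -0.0008 -0.0004 -0.0008]
effort [-6.00000e-04 -7.63742e+01 -4.34362e+01  6.50000e-02  4.26000e-02
 -2.00000e-04]
eef_pos [ 0.2542 -0.6518  0.2213]
tool_rot [ 0.584  -0.5836  0.3993 -0.3987]
force [0.3411 0.2306 0.8649]
wrist_torque [-0.0047 -0.0251  0.0151]
opening 0.0913
side 488.74126549171314 488.74126549171314 283.67266391331873 203.54930411615155 ['img', 'fx', 'fy', 'cx', 'cy', 'extrinsics']
[[ 0.9535 -0.3013 -0.0055 -0.5245]
 [ 0.1863  0.575   0.7967 -0.1447]
 [-0.2369 -0.7607  0.6044 -0.7569]
 [ 0.      0.      0.      1.    ]]
top 535.063500320823 535.063500320823 287.07455731189424 210.52118231561082 ['img', 'fx', 'fy', 'cx', 'cy', 'extrinsics']
[[ 0.0189 -0.9996  0.023  -0.0231]
 [ 0.9825  0.0228  0.1849 -0.5422]
 [-0.1854  0.0191  0.9825 -1.01  ]
 [ 0.      0.      0.      1.    ]]
```

View pics/side0.png

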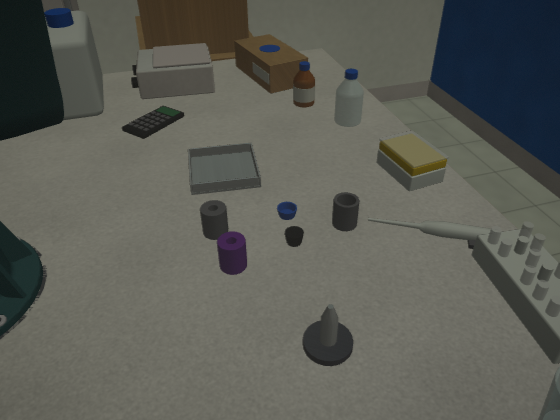

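View pics/top0.png

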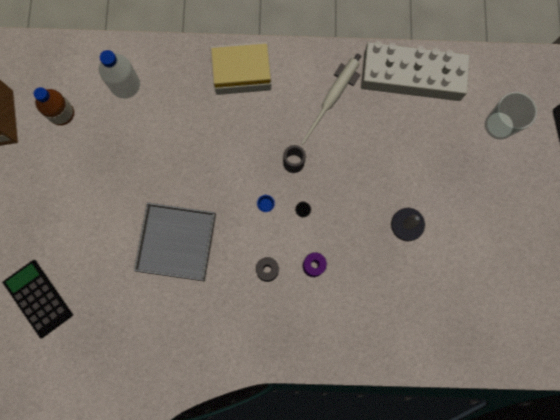

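The side view shows the wide sleeve at (345,212), the narrow one at (214,220), purple decoy (232,253), gauge (328,335) and tray (223,168). In the top view the same things are at wide (294,158), narrow (267,269), purple (315,265), gauge (408,224) and tray (176,242). A pipette tip ends near the wide sleeve, about (305,142). Next I measure them.

```bash
cat > h.py <<'E'
import numpy as np,cv2
from plant import bot
def P(f,p):
    p=np.atleast_2d(p).astype(float); E=np.array(f["extrinsics"]); c=p@E[:3,:3].T+E[:3,3]
    return np.c_[f["cx"]+f["fx"]*c[:,0]/-c[:,2], f["cy"]+f["fy"]*(-c[:,1])/-c[:,2]]
def ray(f,u,v,z):
    E=np.array(f["extrinsics"]); R=E[:3,:3]; o=-R.T@E[:3,3]
    d=R.T@np.array([(u-f["cx"])/f["fx"],-(v-f["cy"])/f["fy"],-1.])
    return o+d*(z-o[2])/d[2]
E
python3 - <<'E'
from h import *
t=bot.grab_frame("top"); s=bot.grab_frame("side")
def crop(f,c,r=40):
    x,y=c; return cv2.resize(f["img"][y-r:y+r,x-r:x+r],None,fx=4.8,fy=4.8,interpolation=cv2.INTER_CUBIC)
def row(f,L): return np.hstack([cv2.resize(crop(f,c,r),(260,260)) for c,r in L])
a=row(t,[((294,158),25),((267,269),25),((408,224),30)])
b=row(s,[((345,212),25),((214,220),25),((328,330),40)])
cv2.imwrite("pics/z1.png",np.clip(np.vstack([a,b]).astype(float)*1.8,0,255).astype(np.uint8))
# approximate
for n,c,z in(("wide",(294,157),.055),("narrow",(267,269),.055),("purp",(315,265),.055),("gauge",(408,224),.012)):
    print(n,ray(t,*c,z).round(4))
for n,c in(("needle",(305,142)),("blue",(265,203)),("blk",(303,209))): print(n,ray(t,*c,0).round(3))
g=cv2.cvtColor(t["img"],cv2.COLOR_BGR2HSV)
for n,c in(("w",(294,145)),("n",(276,269)),("bg",(330,180)),("foot",(420,230))): print(n,g[c[1],c[0]],t["img"][c[1],c[0]])
E
```

```text
wide [ 0.6517 -0.0235  0.055 ]
narrow [0.4258 0.025  0.055 ]
purp [ 0.4355 -0.0678  0.055 ]
gauge [ 0.5274 -0.2618  0.012 ]
needle [ 0.702 -0.048  0.   ]
blue [0.567 0.034 0.   ]
blk [ 0.556 -0.046  0.   ]
w [18 34 89] [77 84 89]
n [21 40 64] [54 61 64]
bg [ 13  34 135] [117 125 135]
foot [120  26  40] [40 36 36]
```

View pics/z1.png

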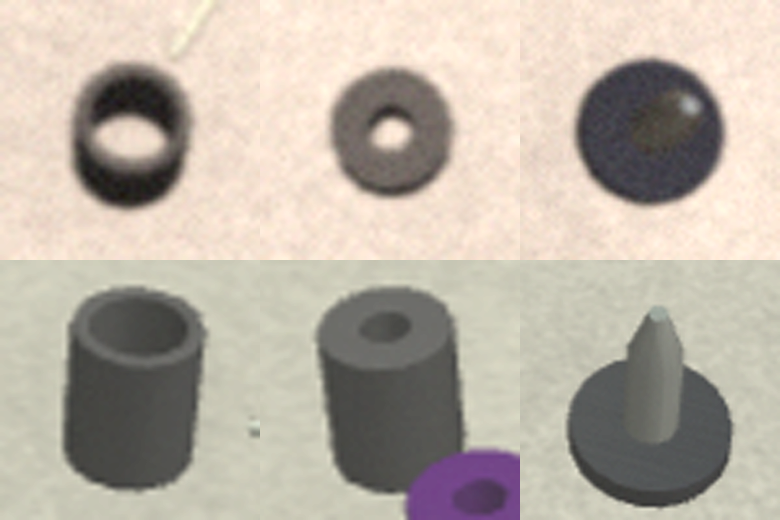

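```bash
python3 - <<'E'
from h import *
t=bot.grab_frame("top"); s=bot.grab_frame("side")
def blob(f,c,r,thr):
    im=cv2.GaussianBlur(f["img"],(3,3),0); g=im.max(2).astype(float); hs=cv2.cvtColor(im,cv2.COLOR_BGR2HSV)
    x,y=c; m=np.zeros(g.shape,np.uint8); m[y-r:y+r,x-r:x+r]=((g<thr)&~((hs[...,1]>90)))[y-r:y+r,x-r:x+r]*255
    cs,_=cv2.findContours(m,cv2.RETR_EXTERNAL,cv2.CHAIN_APPROX_NONE)
    return max(cs,key=cv2.contourArea)
def cyl(f,k,R=.023,h=.055):
    # silhouette bbox centre -> xy by 2D fixed-point: correct bbox bias using expected circle points
    k=k[:,0,:].astype(float); bc=(k.min(0)+k.max(0))/2
    p=ray(f,*bc,h/2)[:2]; a=np.linspace(0,2*np.pi,180)
    for _ in range(4):
        C=np.vstack([np.c_[p[0]+R*np.cos(a),p[1]+R*np.sin(a),0*a+z] for z in(0,h)])
        q=P(f,C); b=(q.min(0)+q.max(0))/2
        p=p+ray(f,*bc,h/2)[:2]-ray(f,*b,h/2)[:2]
    return p.round(4),(k.max(0)-k.min(0)+1),(q.max(0)-q.min(0)).round(1)
for n,f,c,r,thr in(("wide top",t,(294,158),20,100),("narrow top",t,(267,269),20,100),("wide side",s,(345,212),28,100),("narrow side",s,(214,220),25,100)):
    print(n,*cyl(f,blob(f,c,r,thr)))
print("foot top",*cyl(t,blob(t,(408,224),25,85),R=.035,h=.012))
print("foot side",*cyl(s,blob(s,(328,340),34,75),R=.035,h=.012))
print("tip top",ray(t,417.2,217.5,.08),"tip side",ray(s,330.4,306.5,.08))
# tray
hs=t["img"].max(2); 
c=cv2.resize(t["img"][190:295,120:230],None,fx=5,fy=5,interpolation=cv2.INTER_CUBIC)
d=cv2.resize(s["img"][135:200,180:270],None,fx=5,fy=5,interpolation=cv2.INTER_CUBIC)
cv2.imwrite("pics/tt.png",np.clip(c*1.7,0,255).astype(np.uint8));
for n,c in(("TL",(148,205)),("TR",(215,212)),("BR",(205,281)),("BL",(136,272))): print(n,ray(t,*c,.025).round(4))
E
```

```text
wide top [ 0.6548 -0.0228] [24. 29.] [23.2 28.9]
narrow top [0.4274 0.025 ] [23. 25.] [23.8 25.4]
wide side [ 0.6576 -0.0242] [29. 40.] [27.9 39.9]
narrow side [0.4363 0.0162] [40. 45.] [29.1 41. ]
foot top [ 0.5284 -0.2621] [34. 33.] [35.1 34.3]
foot side [ 0.5345 -0.253 ] [50. 58.] [50.4 46.3]
tip top [ 0.52916588 -0.26298952  0.08      ] tip side [ 0.53090089 -0.26342265  0.08      ]
TL [0.5522 0.2694 0.025 ]
TR [0.541  0.1336 0.025 ]
BR [0.402  0.1473 0.025 ]
BL [0.4169 0.284  0.025 ]
```

View pics/tt.png

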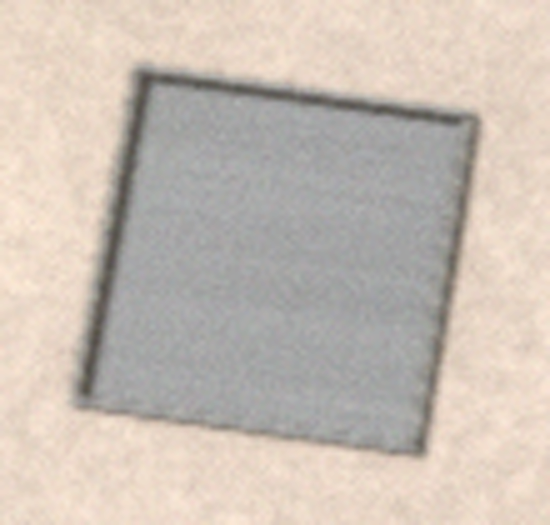

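```bash
cat >> h.py <<'E'
from scipy.spatial.transform import Rotation as Ro
def Rt():
    q=bot.get_state()["tool_rot"]; return Ro.from_quat([q[1],q[2],q[3],q[0]]).as_matrix()
def go(x,y,z):
    s=bot.get_state(); d=Rt().T@(np.array([x,y,z])-s["eef_pos"])
    print("t",round(s["time_s"],2),"pos",np.round(s["eef_pos"],4),"units",np.round(d*10,3),"down",Rt()[:,1].round(4),"F",np.round(s["force"],1),"op",round(s["opening"],4))
E
python3 -c "
from h import *
go(.656,-.0233,.22);print(Rt().round(4))"
```

```text
t 0.3 pos [ 0.2543 -0.6521  0.2217] units [-4.398  0.019  6.027] down [-1.e-04  4.e-04 -1.e+00] F [-0.6  0.1  0.6] op 0.0917
[[ 3.633e-01 -1.000e-04  9.317e-01]
 [-9.317e-01  4.000e-04  3.633e-01]
 [-4.000e-04 -1.000e+00  0.000e+00]]
```

Call:
step_arm --plan '[[[-0.6, 0, 0.85, 0, 0, 0, 0.5], [-0.6, 0, 0.85, 0, 0, 0, 0.5], [-0.6, 0, 0.85, 0, 0, 0, 0.5]]]' --squeeze 15

```text
time_s: 0.55
eef_pos: [0.3128, -0.5625, 0.2215]
tool_rot: [0.584, -0.584, 0.399, -0.399]
force: [0.2, -1.1, -1.0]
opening: 0.0742
```

Call:
step_arm --plan '[[[-0.7, 0, 1.0, 0, 0, 0, 0.5], [-0.7, 0, 1.0, 0, 0, 0, 0.5], [-0.7, 0, 1.0, 0, 0, 0, 0.5]]]'

```text
time_s: 0.8
eef_pos: [0.3801, -0.4621, 0.2219]
tool_rot: [0.584, -0.584, 0.399, -0.399]
force: [1.8, -0.4, 0.3]
opening: 0.068
```

Call:
step_arm --plan '[[[-0.7, 0, 1.0, 0, 0, 0, 0.5], [-0.7, 0, 1.0, 0, 0, 0, 0.5], [-0.7, 0, 1.0, 0, 0, 0, 0.5]]]'

```text
time_s: 1.05
eef_pos: [0.448, -0.3603, 0.2221]
tool_rot: [0.584, -0.584, 0.399, -0.399]
force: [-0.9, -0.4, 0.1]
opening: 0.0685
```

Call:
step_arm --plan '[[[-0.7, 0, 1.0, 0, 0, 0, 0.5], [-0.7, 0, 1.0, 0, 0, 0, 0.5], [-0.7, 0, 1.0, 0, 0, 0, 0.5]]]'

```text
time_s: 1.3
eef_pos: [0.5158, -0.2587, 0.2221]
tool_rot: [0.584, -0.584, 0.399, -0.399]
force: [0.9, -0.5, 0.4]
opening: 0.0685
```

Call:
step_arm --plan '[[[-0.8, 0, 1.0, 0, 0, 0, 0.5], [-0.8, 0, 1.0, 0, 0, 0, 0.5], [-0.8, 0, 1.0, 0, 0, 0, 0.5]]]'

```text
time_s: 1.55
eef_pos: [0.5782, -0.1506, 0.2221]
tool_rot: [0.584, -0.584, 0.399, -0.399]
force: [1.1, -1.7, -0.6]
opening: 0.0684
```

Call:
step_arm --plan '[[[-0.9, 0.5, 1.0, 0, 0, 0, 0.5], [-0.9, 0.5, 1.0, 0, 0, 0, 0.5], [-0.9, 0.5, 1.0, 0, 0, 0, 0.5], [-0.9, 0.5, 1.0, 0, 0, 0, 0.5], [-0.9, 0.5, 1.0, 0, 0, 0, 0.5]]]'

```text
time_s: 1.97
eef_pos: [0.6384, -0.0291, 0.1702]
tool_rot: [-0.584, 0.585, -0.399, 0.397]
force: [-0.1, -0.6, -0.2]
opening: 0.0688
```

```bash
python3 -c "
from h import *
go(.656,-.0233,.029)
t=bot.grab_frame('top');s=bot.grab_frame('side');cv2.imwrite('pics/m1.png',np.hstack([t['img'][60:360,100:500],s['img'][60:360,160:560]]))"
```

```text
t 1.97 pos [ 0.6384 -0.0291  0.1702] units [0.012 1.411 0.187] down [-1.9e-03  5.0e-04 -1.0e+00] F [-0.1 -0.6 -0.2] op 0.0688
```

View pics/m1.png

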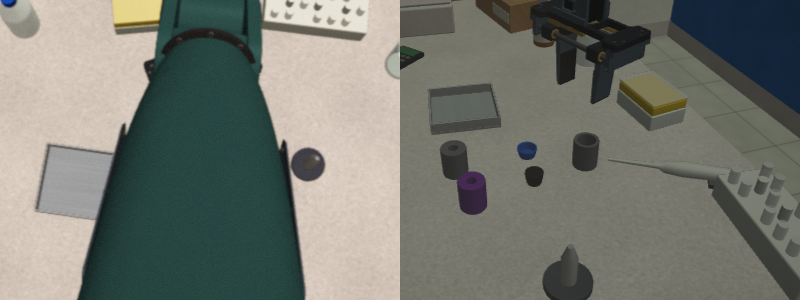

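The arm hides the top view. In the side view the open gripper, at about (580,60), hangs above the wide sleeve at (585,152), and nothing has been disturbed. Next I descend.

Call:
step_arm --plan '[[[0.01, 0.7, 0.19, 0, 0, 0, 0.5], [0.01, 0.7, 0.19, 0, 0, 0, 0.5], [0.01, 0.7, 0.19, 0, 0, 0, 0.5], [0.01, 0.7, 0.19, 0, 0, 0, 0.5], [0.01, 0.7, 0.19, 0, 0, 0, 0.5]]]'

```text
time_s: 2.48
eef_pos: [0.6563, -0.0273, 0.1036]
tool_rot: [0.584, -0.583, 0.399, -0.4]
force: [-0.1, -0.1, 0.6]
opening: 0.0684
```

```bash
python3 -c "
from h import *
go(.656,-.0233,.029)
s=bot.grab_frame('side');cv2.imwrite('pics/m2.png',cv2.resize(s['img'][120:270,230:430],None,fx=4,fy=4))"
```

```text
t 2.48 pos [ 0.6563 -0.0273  0.1036] units [-0.039  0.746  0.011] down [ 1.2e-03 -1.0e-04 -1.0e+00] F [-0.1 -0.1  0.6] op 0.0684
```

View pics/m2.png

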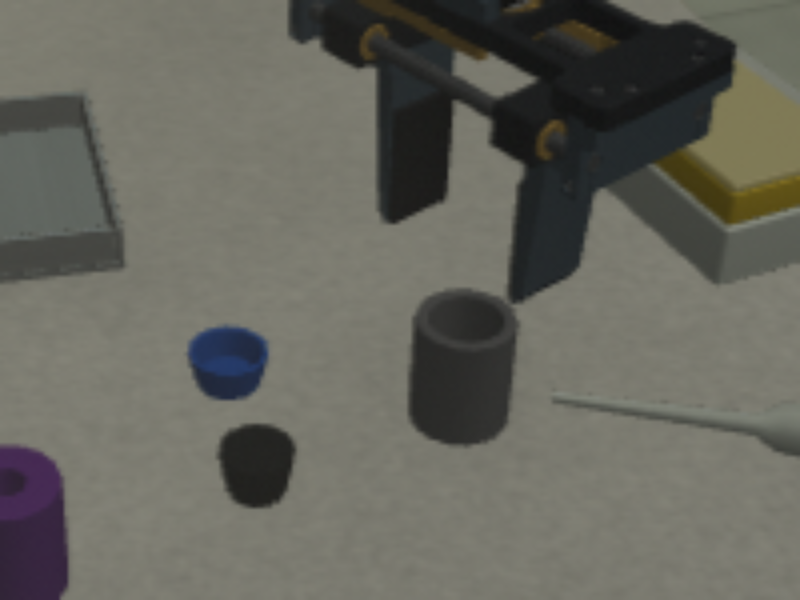

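The fingers straddle the wide sleeve (crop about (465,365)) with clear gaps, and the needle is to the side. I go down and close.

Call:
step_arm --plan '[[[-0.04, 0.4, 0.01, 0, 0, 0, 0.5], [-0.04, 0.75, 0.01, 0, 0, 0, 0.5], [-0.04, 0.75, 0.01, 0, 0, 0, 0.5], [-0.04, 0.75, 0.01, 0, 0, 0, 0.5], [-0.04, 0.75, 0.01, 0, 0, 0, 0.5]]]'

```text
time_s: 2.95
eef_pos: [0.6569, -0.0227, 0.0296]
tool_rot: [0.584, -0.583, 0.398, -0.4]
force: [0.2, -0.5, 1.0]
opening: 0.0683
```

```bash
python3 -c "
from h import *
go(.656,-.0233,.029)
s=bot.grab_frame('side');cv2.imwrite('pics/m3.png',cv2.resize(s['img'][120:270,230:430],None,fx=4,fy=4))"
```

```text
t 2.95 pos [ 0.6569 -0.0227  0.0296] units [ 0.003  0.006 -0.01 ] down [ 2.6e-03 -2.0e-04 -1.0e+00] F [ 0.2 -0.5  1. ] op 0.0683
```

View pics/m3.png

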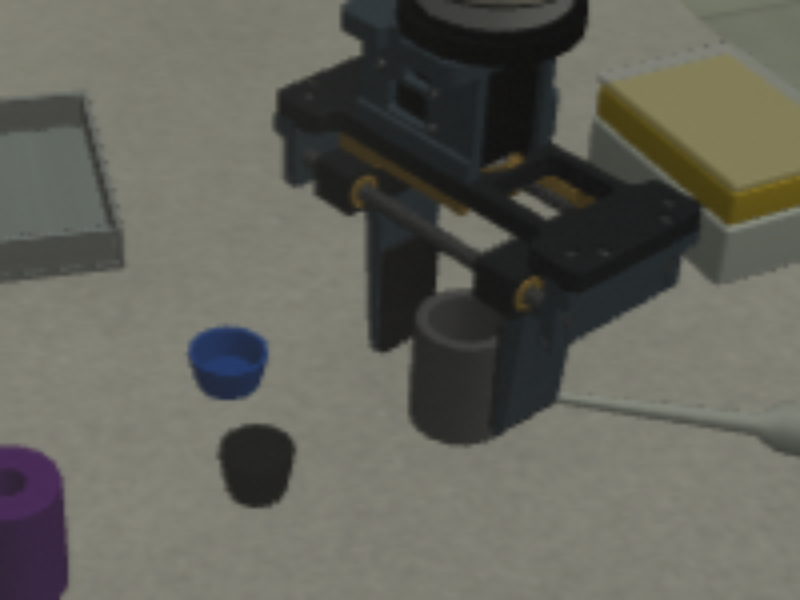

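The fingers are around the wide sleeve (crop (460,365)), so I close.

Call:
step_arm --plan '[[[0, 0, 0, 0, 0, 0, -0.3], [0, 0, 0, 0, 0, 0, -0.3], [0, 0, 0, 0, 0, 0, -0.3], [0, 0, 0, 0, 0, 0, -0.3], [0, 0, 0, 0, 0, 0, -0.3], [0, 0, 0, 0, 0, 0, -0.3]]]'

```text
time_s: 3.5
eef_pos: [0.656, -0.0224, 0.0278]
tool_rot: [0.584, -0.584, 0.399, -0.399]
force: [-2.6, 0.1, 9.5]
opening: 0.0464
```

Call:
step_arm --plan '[[[0, -0.5, 0, 0, 0, 0, -0.3], [0, -1, 0, 0, 0, 0, -0.3], [0, -1, 0, 0, 0, 0, -0.3], [0, -1, 0, 0, 0, 0, -0.3], [0, -1, 0, 0, 0, 0, -0.3]]]'

```text
time_s: 3.92
eef_pos: [0.6559, -0.0223, 0.1279]
tool_rot: [0.584, -0.583, 0.398, -0.4]
force: [-0.3, -0.1, -0.5]
opening: 0.046
```

```bash
python3 -c "
from h import *
go(.5295,-.2625,.13)
s=bot.grab_frame('side');cv2.imwrite('pics/m4.png',cv2.resize(s['img'][70:220,230:430],None,fx=4,fy=4))"
```

```text
t 3.92 pos [ 0.6559 -0.0223  0.1279] units [ 1.778 -0.024 -2.05 ] down [ 1.8e-03 -1.0e-04 -1.0e+00] F [-0.3 -0.1 -0.5] op 0.046
```

View pics/m4.png

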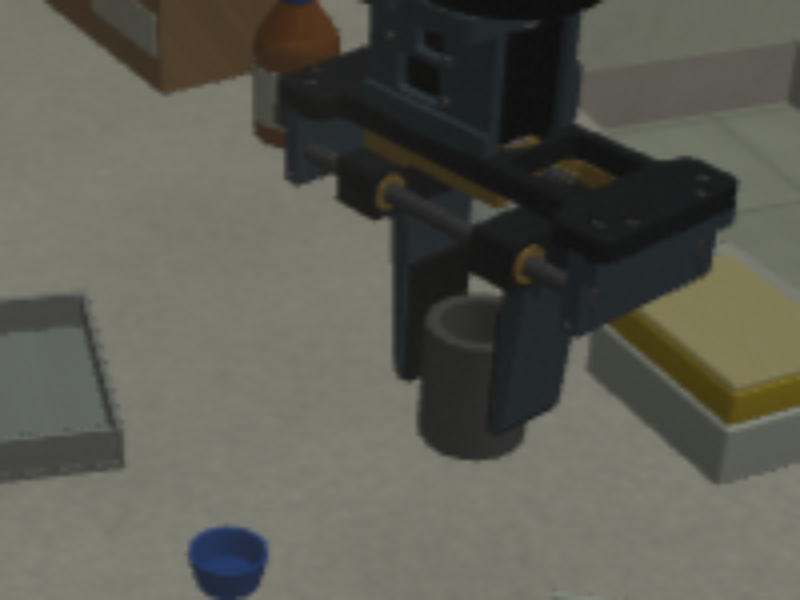

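The wide sleeve is held upright, crop (470,375), with opening 46 mm. I move it over the pin.

Call:
step_arm --plan '[[[0.3, -0.1, -0.35, 0, 0, 0, -0.3], [0.6, -0.1, -0.7, 0, 0, 0, -0.3], [0.6, -0.1, -0.7, 0, 0, 0, -0.3], [0.6, -0.1, -0.7, 0, 0, 0, -0.3]]]'

```text
time_s: 4.3
eef_pos: [0.61, -0.1055, 0.1352]
tool_rot: [-0.583, 0.584, -0.401, 0.399]
force: [0.5, 0.4, -1.0]
opening: 0.0465
```

Call:
step_arm --plan '[[[0.3, 0, -0.35, 0, 0, 0, -0.3], [0.6, 0, -0.7, 0, 0, 0, -0.3], [0.6, 0, -0.7, 0, 0, 0, -0.3], [0.6, 0, -0.7, 0, 0, 0, -0.3]]]'

```text
time_s: 4.63
eef_pos: [0.5675, -0.186, 0.1357]
tool_rot: [-0.583, 0.583, -0.4, 0.399]
force: [0.2, 0.6, 0.2]
opening: 0.0463
```

Call:
step_arm --plan '[[[0.3, 0, -0.35, 0, 0, 0, -0.3], [0.58, 0, -0.65, 0, 0, 0, -0.3], [0.58, 0, -0.65, 0, 0, 0, -0.3], [0.58, 0, -0.65, 0, 0, 0, -0.3], [0.58, 0, -0.65, 0, 0, 0, -0.3]]]'

```text
time_s: 5.05
eef_pos: [0.5298, -0.2616, 0.1364]
tool_rot: [0.584, -0.584, 0.399, -0.399]
force: [0.1, 1.2, -0.8]
opening: 0.0466
```

```bash
python3 -c "
from h import *
go(.5295,-.2625,.12)
s=bot.grab_frame('side');cv2.imwrite('pics/m5.png',cv2.resize(s['img'][220:370,230:430],None,fx=4,fy=4))
t=bot.grab_frame('top');cv2.imwrite('pics/m5t.png',t['img'])
p=bot.get_state()['eef_pos'];a=np.linspace(0,6.28,9)
print(P(s,p-[0,0,.028]),P(s,p+[0,0,.027]),P(s,[.5295,-.2625,.08]))"
```

```text
t 5.05 pos [ 0.5298 -0.2616  0.1364] units [ 0.008  0.164 -0.006] down [-5.e-04  6.e-04 -1.e+00] F [ 0.1  1.2 -0.8] op 0.0466
[[330.21190215 290.23832328]] [[332.60234055 258.54959792]] [[329.12922488 306.23232356]]
```

View pics/m5.png

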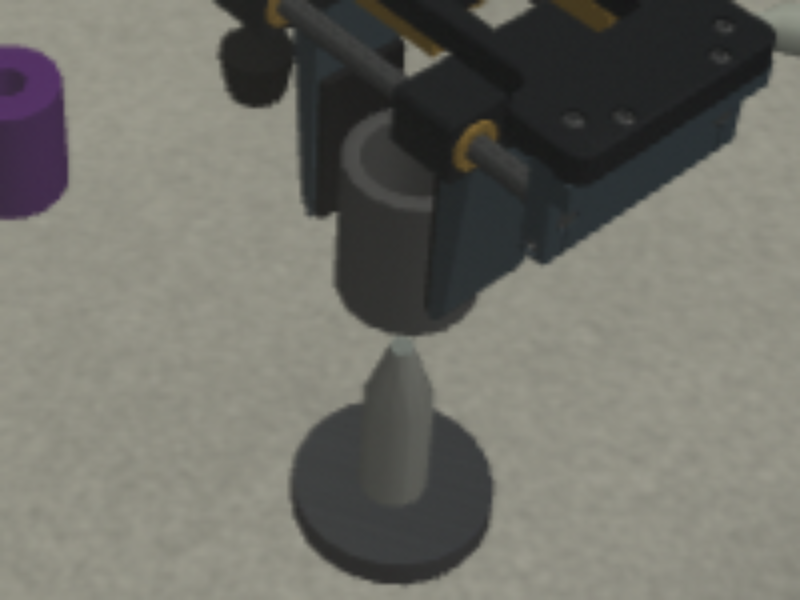

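View pics/m5t.png

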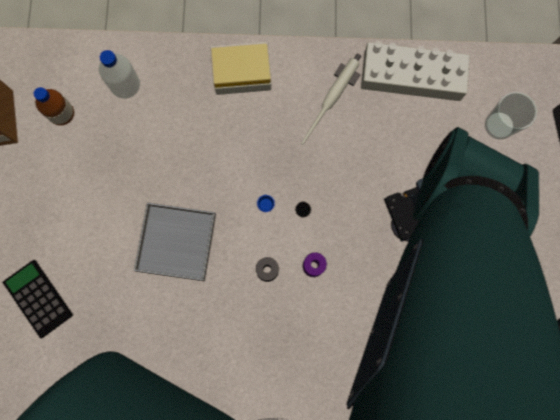

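```bash
python3 -c "
from h import *
s=bot.grab_frame('side')
p=bot.get_state()['eef_pos'];a=np.linspace(0,6.28,90)
q=P(s,np.c_[p[0]+.023*np.cos(a),p[1]+.023*np.sin(a),p[2]-.028+0*a]);print(q.min(0),q.max(0))
q=P(s,np.c_[p[0]+.023*np.cos(a),p[1]+.023*np.sin(a),p[2]+.027+0*a]);print(q.min(0),q.max(0))
R=np.array(s['extrinsics'])[:3,:3];print('1mm along horizontal view dir -> px', P(s,p-[-.237*.00125,-.76*.00125,0])-P(s,p))
"
```

```text
[311.99097094 277.05662924] [348.48733962 304.20061918]
[313.34522725 245.60024445] [351.93031281 272.30263366]
1mm along horizontal view dir -> px [[-0.06592126 -0.58184351]]
```

The tip at (331,306) lies under the sleeve's axis at about (331.5,291), and the predicted and seen edges agree to 1–2 px with the same shift for both. I lower it gently.

Call:
step_arm --plan '[[[0, 0.1, 0, 0, 0, 0, -0.3], [0, 0.2, 0, 0, 0, 0, -0.3], [0, 0.3, 0, 0, 0, 0, -0.3], [0, 0.4, 0, 0, 0, 0, -0.3], [0, 0.5, 0, 0, 0, 0, -0.3], [0, 0.5, 0, 0, 0, 0, -0.3]]]'

```text
time_s: 5.7
eef_pos: [0.528, -0.262, 0.0843]
tool_rot: [-0.584, 0.584, -0.4, 0.398]
force: [-0.5, 0.4, -0.6]
opening: 0.0461
```

Call:
step_arm --plan '[[[0, 0.1, 0, 0, 0, 0, -0.3], [0, 0.2, 0, 0, 0, 0, -0.3], [0, 0.3, 0, 0, 0, 0, -0.3], [0, 0.4, 0, 0, 0, 0, -0.3], [0, 0.44, 0, 0, 0, 0, -0.3], [0, 0.44, 0, 0, 0, 0, -0.3]]]'

```text
time_s: 6.2
eef_pos: [0.5285, -0.2623, 0.0416]
tool_rot: [-0.584, 0.584, -0.4, 0.398]
force: [-0.2, 0.4, -0.5]
opening: 0.0465
```

```bash
python3 -c "
from h import *
go(.5295,-.2625,.0405)
s=bot.grab_frame('side');cv2.imwrite('pics/m6.png',cv2.resize(s['img'][220:370,230:430],None,fx=4,fy=4))"
```

```text
t 6.2 pos [ 0.5285 -0.2623  0.0416] units [0.006 0.011 0.009] down [-1.7e-03  9.0e-04 -1.0e+00] F [-0.2  0.4 -0.5] op 0.0465
```

View pics/m6.png

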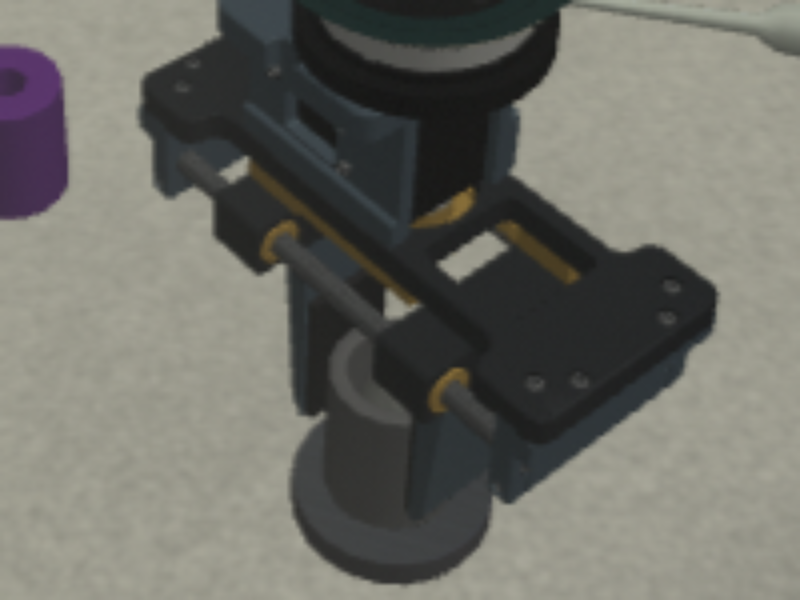

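The sleeve is over the pin, its bottom at crop (380,525) almost on the foot disc. I lower a last bit and release.

Call:
step_arm --plan '[[[0, 0.015, 0, 0, 0, 0, -0.3], [0, 0.015, 0, 0, 0, 0, -0.3], [0, 0.015, 0, 0, 0, 0, -0.3]]]'

```text
time_s: 6.5
eef_pos: [0.5294, -0.2627, 0.0418]
tool_rot: [0.584, -0.584, 0.399, -0.399]
force: [0.1, -0.1, -1.1]
opening: 0.0466
```

Call:
step_arm --plan '[[[0, 0, 0, 0, 0, 0, 0.2], [0, 0, 0, 0, 0, 0, 0.5], [0, 0, 0, 0, 0, 0, 0.5], [0, 0, 0, 0, 0, 0, 0.5], [0, 0, 0, 0, 0, 0, 0.5]]]'

```text
time_s: 6.92
eef_pos: [0.5292, -0.2626, 0.0415]
tool_rot: [-0.584, 0.584, -0.399, 0.399]
force: [0.6, -0.3, -0.6]
opening: 0.0685
```

Call:
step_arm --plan '[[[0, -0.3, 0, 0, 0, 0, 0.5], [0, -0.6, 0, 0, 0, 0, 0.5], [0, -0.9, 0, 0, 0, 0, 0.5], [0, -1, 0, 0, 0, 0, 0.5], [0, -1, 0, 0, 0, 0, 0.5]]]'

```text
time_s: 7.33
eef_pos: [0.5306, -0.2634, 0.1442]
tool_rot: [0.584, -0.584, 0.397, -0.401]
force: [0.3, -1.0, -0.5]
opening: 0.0685
```

```bash
python3 -c "
from h import *
go(.428,.025,.14)
s=bot.grab_frame('side');cv2.imwrite('pics/m7.png',cv2.resize(s['img'][220:370,230:430],None,fx=4,fy=4))"
```

```text
t 7.33 pos [ 0.5306 -0.2634  0.1442] units [-3.06   0.032  0.092] down [ 0.004  -0.0022 -1.    ] F [ 0.3 -1.  -0.5] op 0.0685
```

View pics/m7.png

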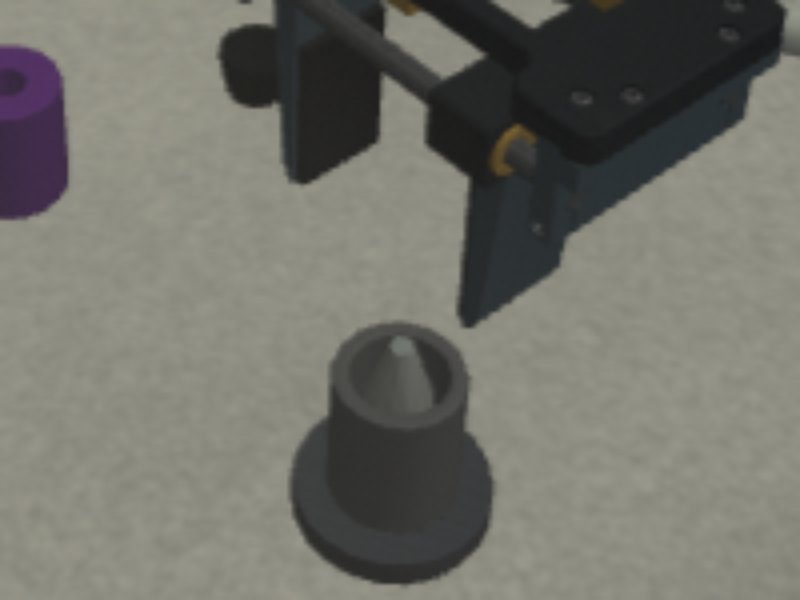

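The wide sleeve sits upright on the foot, with the pin tip showing in its bore at crop (401,346). Now I go to the narrow one.

Call:
step_arm --plan '[[[-0.4, 0, 0.02, 0, 0, 0, 0.5], [-0.8, 0, 0.02, 0, 0, 0, 0.5], [-0.8, 0, 0.02, 0, 0, 0, 0.5]]]'

```text
time_s: 7.63
eef_pos: [0.4978, -0.1827, 0.1388]
tool_rot: [-0.584, 0.584, -0.401, 0.396]
force: [-0.3, -0.6, -0.6]
opening: 0.0681
```

Call:
step_arm --plan '[[[-0.4, 0, 0.02, 0, 0, 0, 0.5], [-0.8, 0, 0.02, 0, 0, 0, 0.5], [-0.8, 0, 0.02, 0, 0, 0, 0.5]]]'

```text
time_s: 7.88
eef_pos: [0.4707, -0.1078, 0.1391]
tool_rot: [-0.584, 0.585, -0.4, 0.397]
force: [-0.5, -0.8, -0.6]
opening: 0.0686
```

Call:
step_arm --plan '[[[-0.4, 0, 0.02, 0, 0, 0, 0.5], [-0.8, 0, 0.02, 0, 0, 0, 0.5], [-0.8, 0, 0.02, 0, 0, 0, 0.5]]]'

```text
time_s: 8.13
eef_pos: [0.4437, -0.0329, 0.1394]
tool_rot: [-0.584, 0.585, -0.4, 0.397]
force: [-0.3, -0.4, -0.1]
opening: 0.0687
```

Call:
step_arm --plan '[[[-0.4, 0, 0.03, 0, 0, 0, 0.5], [-0.65, 0, 0.03, 0, 0, 0, 0.5], [-0.65, 0, 0.03, 0, 0, 0, 0.5], [-0.65, 0, 0.03, 0, 0, 0, 0.5]]]'

```text
time_s: 8.47
eef_pos: [0.4258, 0.0254, 0.1404]
tool_rot: [-0.584, 0.585, -0.399, 0.398]
force: [-0.2, 0.6, 0.1]
opening: 0.0683
```

```bash
python3 -c "
from h import *
go(.428,.025,.029); print(bot.get_state()['joints'])
s=bot.grab_frame('side');cv2.imwrite('pics/m8.png',cv2.resize(s['img'][130:280,120:320],None,fx=4,fy=4))
# narrow refined by side rim centre
"
```

```text
t 8.47 pos [0.4258 0.0254 0.1404] units [0.012 1.114 0.02 ] down [-1.8e-03 -1.0e-04 -1.0e+00] F [-0.2  0.6  0.1] op 0.0683
[ 4.97216007e-03  7.33907893e-02  2.30817904e+00 -6.05583823e-05
  7.61796325e-01  1.20176479e+00]
```

View pics/m8.png

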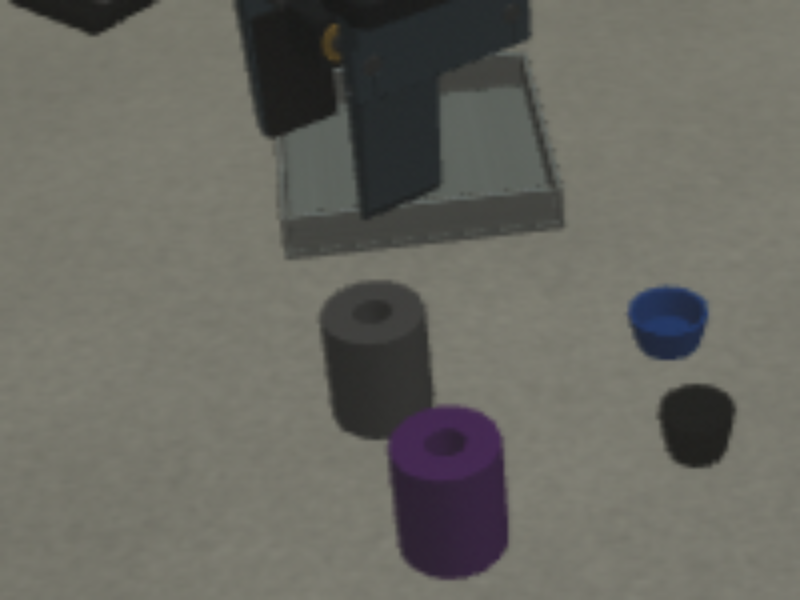

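The narrow sleeve's rim centre is at crop (373.5,312), i.e. pixel (213.4,208). It is undisturbed, with the purple decoy in front.

```bash
python3 -c "
from h import *
s=bot.grab_frame('side');print(ray(s,213.4,208,.055))"
```

```text
[0.43050898 0.02264068 0.055     ]
```

Call:
step_arm --plan '[[[0.01, 0.3, 0.02, 0, 0, 0, 0.5], [0.01, 0.5, 0.02, 0, 0, 0, 0.5], [0.01, 0.5, 0.02, 0, 0, 0, 0.5], [0.01, 0.5, 0.02, 0, 0, 0, 0.5]]]'

```text
time_s: 8.9
eef_pos: [0.4285, 0.0239, 0.0908]
tool_rot: [-0.583, 0.584, -0.4, 0.398]
force: [0.1, 1.7, 0.7]
opening: 0.0684
```

```bash
python3 -c "
from h import *
go(.428,.025,.029); print(bot.get_state()['joints'])
s=bot.grab_frame('side');cv2.imwrite('pics/m9.png',cv2.resize(s['img'][130:280,120:320],None,fx=4,fy=4))
"
```

```text
t 8.9 pos [0.4285 0.0239 0.0908] units [-0.011  0.618  0.001] down [-0.0028 -0.     -1.    ] F [0.1 1.7 0.7] op 0.0684
[ 1.41797487e-03  1.83074071e-01  2.31555623e+00 -2.74799108e-05
  6.45733706e-01  1.20152070e+00]
```

View pics/m9.png

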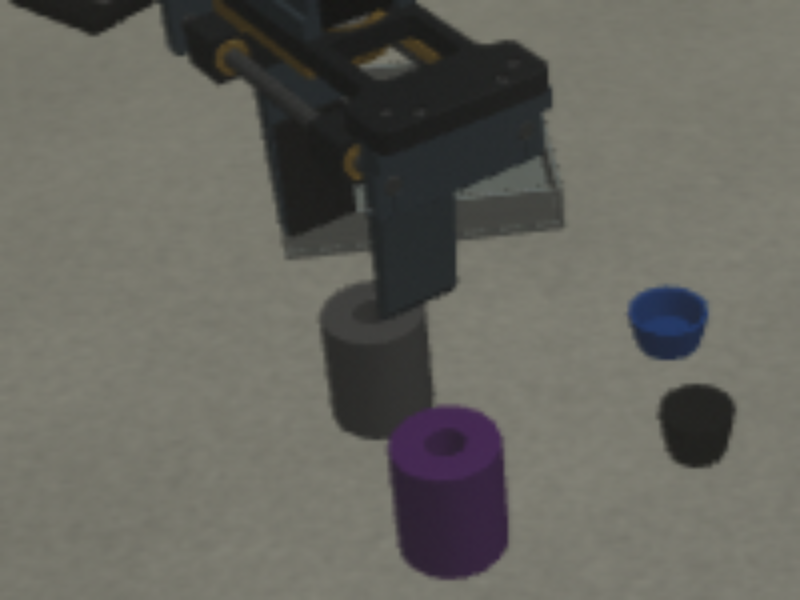

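The gripper is centred over the narrow sleeve and clear of the purple one. I go down, close and lift.

Call:
step_arm --plan '[[[0, 0.3, 0, 0, 0, 0, 0.5], [0, 0.62, 0, 0, 0, 0, 0.5], [0, 0.62, 0, 0, 0, 0, 0.5], [0, 0.62, 0, 0, 0, 0, 0.5]]]'

```text
time_s: 9.28
eef_pos: [0.4286, 0.0244, 0.0297]
tool_rot: [-0.583, 0.584, -0.4, 0.398]
force: [0.2, -0.6, 0.3]
opening: 0.0683
```

Call:
step_arm --plan '[[[0, 0, 0, 0, 0, 0, -0.3], [0, 0, 0, 0, 0, 0, -0.3], [0, 0, 0, 0, 0, 0, -0.3], [0, 0, 0, 0, 0, 0, -0.3], [0, 0, 0, 0, 0, 0, -0.3], [0, 0, 0, 0, 0, 0, -0.3]]]'

```text
time_s: 9.78
eef_pos: [0.4299, 0.0246, 0.0307]
tool_rot: [0.584, -0.583, 0.398, -0.399]
force: [-4.0, -0.3, 17.8]
opening: 0.0451
```

Call:
step_arm --plan '[[[0, -0.5, 0, 0, 0, 0, -0.3], [0, -0.8, 0, 0, 0, 0, -0.3], [0, -0.8, 0, 0, 0, 0, -0.3], [0, -0.8, 0, 0, 0, 0, -0.3]]]'

```text
time_s: 10.12
eef_pos: [0.4306, 0.0246, 0.1118]
tool_rot: [0.585, -0.583, 0.397, -0.4]
force: [-0.2, 0.3, -0.4]
opening: 0.0453
```

```bash
python3 -c "
from h import *
go(.4785,.2085,.11)
s=bot.grab_frame('side');cv2.imwrite('pics/m10.png',cv2.resize(s['img'][100:250,120:320],None,fx=4,fy=4))
"
```

```text
t 10.12 pos [0.4306 0.0246 0.1118] units [-1.539  0.021  1.115] down [ 0.0053  0.     -1.    ] F [-0.2  0.3 -0.4] op 0.0453
```

View pics/m10.png

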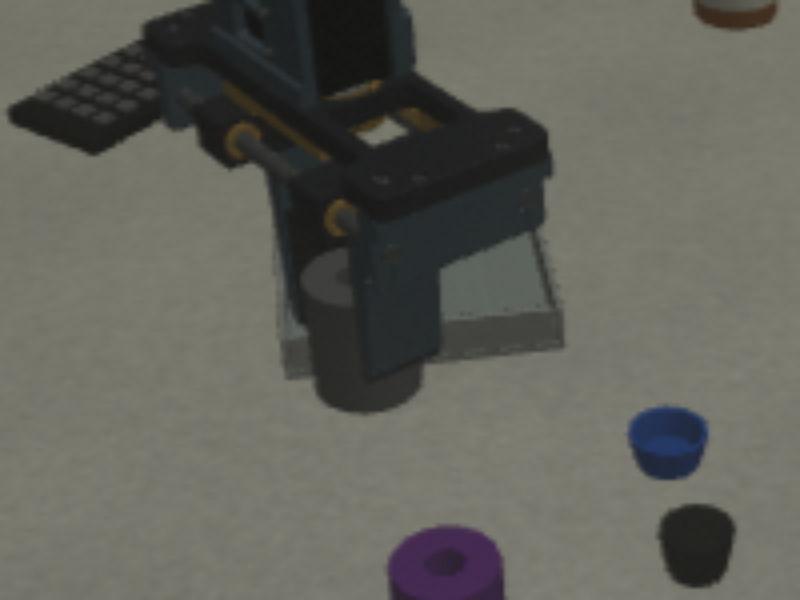

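The narrow sleeve is held upright at crop (360,330), opening 45 mm. I carry it over the tray.

Call:
step_arm --plan '[[[-0.4, 0, 0.3, 0, 0, 0, -0.3], [-0.8, 0, 0.57, 0, 0, 0, -0.3], [-0.8, 0, 0.57, 0, 0, 0, -0.3], [-0.8, 0, 0.57, 0, 0, 0, -0.3]]]'

```text
time_s: 10.5
eef_pos: [0.4531, 0.1222, 0.1085]
tool_rot: [-0.584, 0.585, -0.399, 0.398]
force: [0.4, -0.3, 0.5]
opening: 0.045
```

Call:
step_arm --plan '[[[-0.4, 0, 0.3, 0, 0, 0, -0.3], [-0.75, 0, 0.56, 0, 0, 0, -0.3], [-0.75, 0, 0.56, 0, 0, 0, -0.3], [-0.75, 0, 0.56, 0, 0, 0, -0.3], [-0.75, 0, 0.56, 0, 0, 0, -0.3]]]'

```text
time_s: 10.92
eef_pos: [0.477, 0.2096, 0.1082]
tool_rot: [-0.583, 0.585, -0.399, 0.398]
force: [-0.7, -1.2, -0.4]
opening: 0.0452
```

```bash
python3 -c "
from h import *
go(.4785,.2085,.035)
s=bot.grab_frame('side');cv2.imwrite('pics/m11.png',cv2.resize(s['img'][60:210,130:330],None,fx=4,fy=4))
"
```

```text
t 10.92 pos [0.477  0.2096 0.1082] units [0.016 0.732 0.012] down [-2.2e-03 -9.0e-04 -1.0e+00] F [-0.7 -1.2 -0.4] op 0.0452
```

View pics/m11.png

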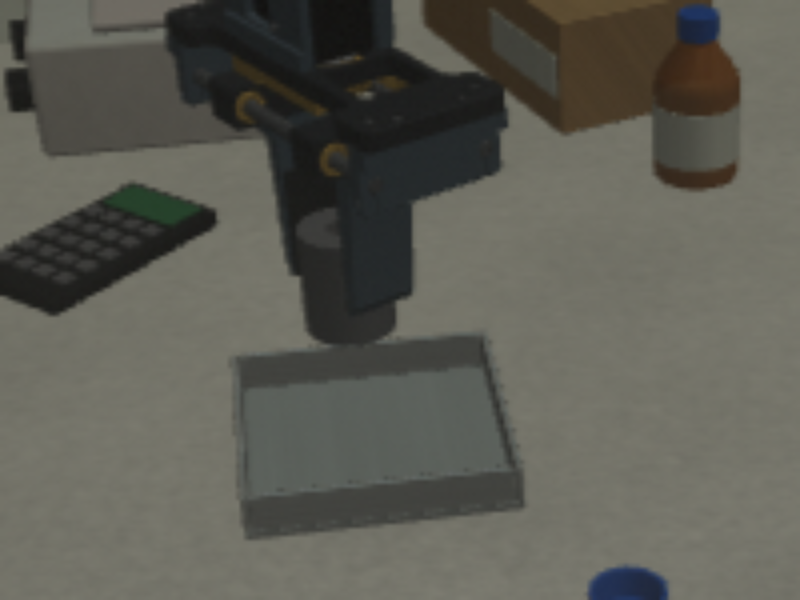

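The sleeve, crop (350,280), will come down near the middle of the tray floor at crop (375,425). I lower it.

Call:
step_arm --plan '[[[0.01, 0.2, 0.03, 0, 0, 0, -0.3], [0.01, 0.4, 0.03, 0, 0, 0, -0.3], [0.01, 0.6, 0.03, 0, 0, 0, -0.3], [0.01, 0.7, 0.03, 0, 0, 0, -0.3], [0.01, 0.7, 0.03, 0, 0, 0, -0.3], [0.01, 0.7, 0.03, 0, 0, 0, -0.3]]]'

```text
time_s: 11.47
eef_pos: [0.4807, 0.2094, 0.0394]
tool_rot: [-0.583, 0.584, -0.399, 0.399]
force: [0.1, -0.3, 0.5]
opening: 0.0451
```

```bash
python3 -c "
from h import *
go(.4785,.2085,.035)
s=bot.grab_frame('side');cv2.imwrite('pics/m12.png',cv2.resize(s['img'][60:210,130:330],None,fx=4,fy=4))
"
```

```text
t 11.47 pos [0.4807 0.2094 0.0394] units [ 0.     0.044 -0.024] down [-1.2e-03 -5.0e-04 -1.0e+00] F [ 0.1 -0.3  0.5] op 0.0451
```

View pics/m12.png

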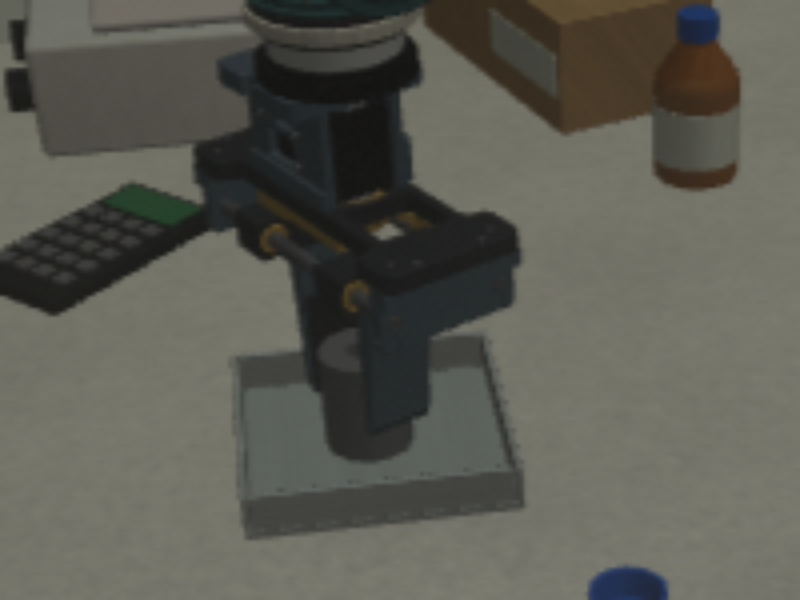

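The narrow sleeve is inside the tray, crop (368,440), a few mm above the floor. I go down in 2 mm steps until there is contact.

Call:
step_arm --plan '[[[0, 0.03, 0, 0, 0, 0, -0.3], [0, 0.04, 0, 0, 0, 0, -0.3], [0, 0.04, 0, 0, 0, 0, -0.3]]]'

```text
time_s: 11.77
eef_pos: [0.4813, 0.2103, 0.0358]
tool_rot: [0.584, -0.584, 0.399, -0.399]
force: [-0.2, -0.0, -1.6]
opening: 0.0449
```

Call:
step_arm --plan '[[[0, 0.01, 0, 0, 0, 0, -0.3], [0, 0.02, 0, 0, 0, 0, -0.3], [0, 0.02, 0, 0, 0, 0, -0.3]]]'

```text
time_s: 12.02
eef_pos: [0.4815, 0.2104, 0.0342]
tool_rot: [0.584, -0.584, 0.399, -0.399]
force: [-3.0, -1.4, 13.6]
opening: 0.0451
```

Contact (13.6 N up). I release, rise and look.

Call:
step_arm --plan '[[[0, 0, 0, 0, 0, 0, 0.2], [0, 0, 0, 0, 0, 0, 0.5], [0, 0, 0, 0, 0, 0, 0.5], [0, 0, 0, 0, 0, 0, 0.5], [0, 0, 0, 0, 0, 0, 0.5]]]'

```text
time_s: 12.43
eef_pos: [0.4811, 0.2102, 0.0334]
tool_rot: [-0.584, 0.584, -0.399, 0.399]
force: [-0.2, 0.1, 0.4]
opening: 0.0684
```

Call:
step_arm --plan '[[[0, -0.2, 0, 0, 0, 0, 0.5], [0, -0.5, 0, 0, 0, 0, 0.5], [0, -0.8, 0, 0, 0, 0, 0.5], [0, -1, 0, 0, 0, 0, 0.5], [0, -1, 0, 0, 0, 0, 0.5]]]'

```text
time_s: 12.85
eef_pos: [0.4831, 0.211, 0.1373]
tool_rot: [0.585, -0.582, 0.398, -0.4]
force: [0.1, 0.3, 0.6]
opening: 0.0686
```

Call:
step_arm --plan '[[[-0.4, -0.5, 0, 0, 0, 0, 0.5], [-0.8, -0.8, 0, 0, 0, 0, 0.5], [-1, -0.8, 0, 0, 0, 0, 0.5], [-1, -0.8, 0, 0, 0, 0, 0.5]]]'

```text
time_s: 13.18
eef_pos: [0.4447, 0.3075, 0.2166]
tool_rot: [0.586, -0.582, 0.398, -0.399]
force: [0.7, -0.0, 0.1]
opening: 0.0685
```

Call:
step_arm --plan '[[[-0.4, 0, 0, 0, 0, 0, 0.5], [-0.8, 0, 0, 0, 0, 0, 0.5], [-1, 0, 0, 0, 0, 0, 0.5], [-1, 0, 0, 0, 0, 0, 0.5]]]'

```text
time_s: 13.52
eef_pos: [0.407, 0.3991, 0.2125]
tool_rot: [-0.584, 0.585, -0.398, 0.398]
force: [0.2, -0.1, 0.5]
opening: 0.0685
```

Call:
step_arm --plan '[[[-0.4, 0, 0, 0, 0, 0, 0.5], [-0.8, 0, 0, 0, 0, 0, 0.5], [-1, 0, 0, 0, 0, 0, 0.5], [-1, 0, 0, 0, 0, 0, 0.5]]]'

```text
time_s: 13.85
eef_pos: [0.3711, 0.4919, 0.2125]
tool_rot: [-0.584, 0.584, -0.398, 0.398]
force: [-0.9, 0.0, 0.5]
opening: 0.0687
```

```bash
python3 -c "
from h import *
go(.4785,.2085,.035)
t=bot.grab_frame('top');s=bot.grab_frame('side');cv2.imwrite('pics/f1.png',np.hstack([t['img'][100:400,60:460],s['img'][90:390,140:540]]))
cv2.imwrite('pics/f2.png',np.vstack([cv2.resize(s['img'][x:x+70,150:290] if x<200 else s['img'][x:x+70,260:400],None,fx=4,fy=4) for x in(130,295)]))
"
```

```text
t 13.85 pos [0.3711 0.4919 0.2125] units [ 3.031  1.774 -0.035] down [-5.e-04 -2.e-04 -1.e+00] F [-0.9  0.   0.5] op 0.0687
```

View pics/f1.png

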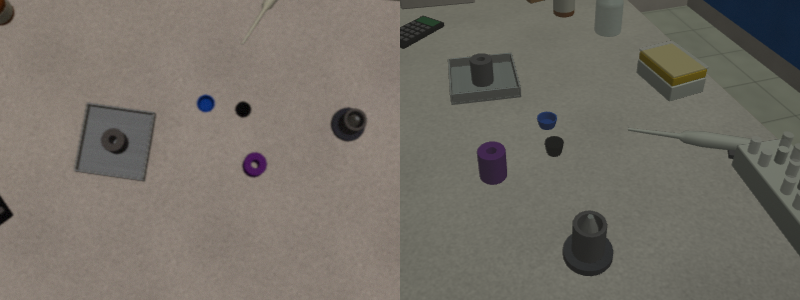

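View pics/f2.png

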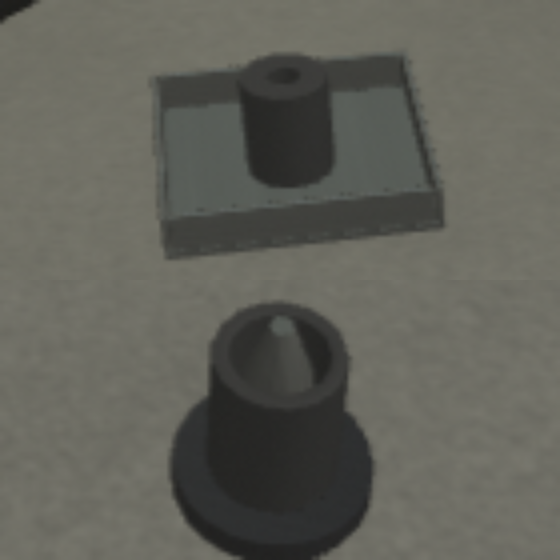

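Both sleeves stand upright. The narrow one is in the middle of the tray (top pixel (173,240)) and the wide one is down on the gauge foot (side-view rim centre (329.8,313.8)). One numeric check, then I hand in.

```bash
python3 -c "
from h import *
t=bot.grab_frame('top');s=bot.grab_frame('side')
print('narrow',ray(t,173,240,.059),ray(s,150+283/4,130+77/4,.059),'tray .478 .2086')
print('wide',ray(t,411.5,221,.067),ray(s,329.8,313.8,.067),'pin .5295 -.2625')
print(bot.job_done(),bot.get_state()['time_s'])
"
```

```text
narrow [0.4777651  0.20834986 0.059     ] [0.48153351 0.20551766 0.059     ] tray .478 .2086
wide [ 0.52430778 -0.25508201  0.067     ] [ 0.53037724 -0.26443812  0.067     ] pin .5295 -.2625
the job is handed in; nothing more can be done
the job is handed in; nothing more can be done
```

The job is handed in at about 14 s of the 58 s allowed. The wide-bored sleeve is on the gauge pin, resting on its foot. The narrow-bored one stands upright in the reject tray. I told them apart by their bores in the pictures, so I did not try the narrow one on the pin.

**Wide sleeve:** The last side view puts its rim centre about 2 mm from the pin's axis, which is inside the 12 mm limit. The top view, from a pixel I read by eye, put it about 9 mm off. That disagrees with the side view and is more than the 4.5 mm play allows, so I trust the side view. I saw no contact force on the final lowering. I judged it fully down from the side picture after release, not from a height measurement.

**Narrow sleeve:** Both views put it within about 5 mm of the tray centre. Lowering it ended with a 13.6 N contact on the tray floor before I let go.

At hand-in the gripper was open, raised and well clear of everything. The highest wrist force I saw in the readings was 17.8 N, while closing on the narrow sleeve.

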